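Close the mixing pots: unstack the lids and fit each on its own pot

ROBOT

A 6-joint arm with a two-finger parallel gripper is mounted at the origin on the work surface; the furniture and walls round the work are solid. World frame = base frame: x ahead of the robot, y to its left, z up, the work surface at z = 0. Lengths are in m, angles in rad, forces in N, time in s.
With the tool pointing down it reaches from about 0.35 to 0.8 m from the base axis. Payload 7.3 kg.
Tool frame: the origin (TCP) lies on the centre line of the jaws, within the pads' length; the fingertips stand 14 mm ahead of it and the grasp point (between the pads) lies 5 mm behind it (env.finger_overhang is the z of the fingertips in the tool frame, in m); z points along the fingers, y is the line along which they close (so a half turn about z gives the same grasp; the last joint's range is limited). The gripper opens to 85 mm and grips with 20 to 120 N. Pads are 22 mm wide; open, the fingers measure 114 mm over their backs; the gripper's body (76 mm by 85 mm) begins 54 mm behind the grasp point. The pads swing forward as they close: fully open they stand 13 mm farther back than shut.
Start: joints at [-1.419, 0.342, 1.524, -0, 1.275, -0.146], TCP at [0.154, -0.502, 0.245] pointing down, gripper open.
Joint ranges: [-2.53, 2.53], [-0.77, 2.02], [0.04, 2.7], [-1, 4.14], [0.28, 2.66], [-3.11, 3.11]. Speed limits (rad/s): [2.57, 2.57, 3.14, 3.14, 3.14, 3.14].

INTERFACE

Orientations are given as a unit quaternion [x, y, z, w].
In Python, from station import status, imaging, order, env gives the robot as it stands.
- The arm moves only by the tool carry_out, never from a script. Its argument "steps" is one flat list of numbers, 7 for each row, row after row: the shift along the tool's x, y, z in mm, then the turn, a rotation vector about the tool's x, y, z in rad, then the finger opening in mm, from 0 to 85.4. A call has 1 to 12 rows; each row shifts and turns the commanded pose from where the row before left it, along the tool's axes as they then stand; what a row does not reach is not made up. A row lasts 1/12 s, in which the tool goes at most 41.7 mm and 7.16 degrees, less where a joint would pass 70% of its speed; a pose out of reach is approached as far as the arm can. A call is refused whole if a number of a shift passes 41.7 or a number of a turn 0.125, either way. A call with a gripper value outside its range is refused whole. The fingers move at their own pace and stop on an object; "force" is the grip in N (left out, the last holds). Time passes only in rows, so rows that do not move let the fingers close. It gives the time, the measured TCP pose, the force, the opening and the grip force at its end, in the units of the state.
- status.state(): the state, without advancing time (a new reading comes with each control period).
- imaging.snapshot(name): name is "scene" or "top"; returns the picture (384x512x3 uint8, red, green, blue); there is no depth.
- imaging.camera_info(name): a dict with "fx", "fy", "cx", "cy" (pixels), "D" ([k1, k2, p1, p2, k3] as OpenCV has them; the pictures are not rectified), "position" and "attitude" of the camera in the world. Camera axes: x right, y up, looking along -z (the intrinsics and any distortion apply to the point x, -y, -z); pixel columns grow to the right and rows downward; lengths in m; the calibration is good to about 2 mm. A picture is of the moment at which its call begins. camera_info takes no time and is no camera call.
- order.sign_off(): hands the job in; it is judged then, once.
The state is a dict: "t": time; "joint_positions": joint angles; "qd": joint speeds; "joint_torque": joint torques, N m; "position": TCP position; "tcp_rot": TCP orientation; "contact_force": force on the tool from outside, world axes, zero at the start; "wrist_torque": the same for the moment, N m; "finger_gap": opening from 0.0 (shut) to 1.0 (fully open); "grasp_force": force on a finger pad.
Only numpy, scipy, OpenCV 4.12 (cv2) and the standard library are available. Lean on these libraries where they do the work, as an engineer would, in place of code of your own. Each camera call takes 0.05 s, during which the arm holds its last target. There are 200 camera calls.

TASK

Close up the four paint-mixing pots for the night: take the pile of lids apart and put each lid on the pot of its own colour and size, slipped fully down over the neck so that it lies level on the rim. Leave the pots standing where they are, and do not knock over or push aside the red cup of brushes or the drink can.

Things in the scene. Friction and masses are not known exactly. Their poses are not given: they have to be found in the camera images.
- lid_teal: white slip-on lid with teal bands round skirt and top edge, bottom of the pile of four lids: round cap 140 mm across, 30 mm high, hollow below (132 mm wide, 26 mm deep), on its flat top a black round knob 28 mm across, 24 mm tall. Origin: centre of the skirt's lower edge, z up. About 120 g. Stands on the table.
- lid_violet: white slip-on lid with violet bands round skirt and top edge, second from the bottom of four: round cap 120 mm across, 30 mm high, hollow below (112 mm wide, 26 mm deep), on its flat top a black round knob 28 mm across, 24 mm tall. Origin: centre of the skirt's lower edge, z up. About 100 g. Stands loose on the flat top of the teal lid, over its knob, 30 mm above its origin.
- lid_yellow: white slip-on lid with yellow bands round skirt and top edge, third from the bottom of four: round cap 100 mm across, 30 mm high, hollow below (92 mm wide, 26 mm deep), on its flat top a black round knob 28 mm across, 24 mm tall. Origin: centre of the skirt's lower edge, z up. About 80 g. Stands loose on the flat top of the violet lid, over its knob, 30 mm above its origin.
- lid_red: white slip-on lid with red bands round skirt and top edge, top of the pile of four: round cap 80 mm across, 30 mm high, hollow below (72 mm wide, 26 mm deep), on its flat top a black round knob 28 mm across, 24 mm tall. Origin: centre of the skirt's lower edge, z up. About 60 g. Stands loose on the flat top of the yellow lid, over its knob, 30 mm above its origin.
- pot_teal: white open pot, teal band and teal paint dried inside; 142 mm across, 84 mm tall; the top 31 mm is a neck 122 mm across with a bevelled rim. Loose, about 950 g. Origin: centre of its underside, z up. The teal lid slips over the neck with 5 mm play all round till its top lies on the rim: lid origin then 58 mm above the pot's.
- pot_violet: white open pot, violet band and violet paint dried inside; 122 mm across, 104 mm tall; the top 31 mm is a neck 102 mm across with a bevelled rim. Loose, about 850 g. Origin: centre of its underside, z up. The violet lid slips over the neck with 5 mm play all round till its top lies on the rim: lid origin then 78 mm above the pot's.
- pot_yellow: white open pot, yellow band and yellow paint dried inside; 102 mm across, 92 mm tall; the top 31 mm is a neck 82 mm across with a bevelled rim. Loose, about 600 g. Origin: centre of its underside, z up. The yellow lid slips over the neck with 5 mm play all round till its top lies on the rim: lid origin then 66 mm above the pot's.
- pot_red: white open pot, red band and red paint dried inside; 82 mm across, 78 mm tall; the top 31 mm is a neck 62 mm across with a bevelled rim. Loose, about 450 g. Origin: centre of its underside, z up. The red lid slips over the neck with 5 mm play all round till its top lies on the rim: lid origin then 52 mm above the pot's.
- red_cup: red cup with brushes standing in it, about 111 x 103 mm, 177 mm tall with the brushes; light (50 g), a bystander. Origin: middle of its underside.
- drink_can: drink can, 53 mm across, 134 mm tall, orange and green, 150 g, a bystander. Origin: centre of its underside.
Not all that is in view belongs to the job. Leave any green look-alike of the lid_yellow alone.

How it is judged:
At the end, for the whole second after the job is handed in: Each of the four lids lies on the pot of its own colour, fully down (its origin within 4 mm of the seated height), centred within 8 mm and level within 4 degrees, at rest and released; every pot stands upright on the table within 4 cm of where it stood (z of lid_teal in the frame of pot_teal between 0.054 and 0.062 m and horizontal distance between lid_teal and pot_teal below 0.008 m and angle between each of lid_teal, pot_teal, lid_violet, pot_violet, lid_yellow, pot_yellow, lid_red, pot_red's own z axis and vertical below 0.07 rad and linear speed of each of lid_teal, pot_teal, lid_violet, pot_violet, lid_yellow, pot_yellow, lid_red, pot_red below 0.02 m/s and height (world z) of each of pot_teal, pot_violet, pot_yellow, pot_red below 0.005 m and distance of each of pot_teal, pot_violet, pot_yellow, pot_red from where it was at the start of the episode below 0.04 m and z of lid_violet in the frame of pot_violet between 0.074 and 0.082 m and horizontal distance between lid_violet and pot_violet below 0.008 m and z of lid_yellow in the frame of pot_yellow between 0.062 and 0.07 m and horizontal distance between lid_yellow and pot_yellow below 0.008 m and z of lid_red in the frame of pot_red between 0.048 and 0.056 m and horizontal distance between lid_red and pot_red below 0.008 m); the robot touches nothing.
It fails at once if a pot is tipped, or pushed more than 4 cm from its place (angle between any of pot_teal, pot_violet, pot_yellow, pot_red's own z axis and vertical above 0.35 rad or distance of any of pot_teal, pot_violet, pot_yellow, pot_red from where it was at the start of the episode above 0.04 m).
It fails at once if the cup of brushes is knocked over or pushed more than 4 cm (angle between red_cup's own z axis and vertical above 0.5 rad or distance of red_cup from where it was at the start of the episode above 0.04 m).
It fails at once if the drink can is knocked over or pushed more than 4 cm (angle between drink_can's own z axis and vertical above 0.5 rad or distance of drink_can from where it was at the start of the episode above 0.04 m).
It also fails if it takes over 109 s, if anything falls off the work surface, if the arm or the gripper's body presses on something with over 40 N, if the wrist force passes 120 N, or if a joint passes its speed limit or range.

## Working session

There is one attempt and no reset: what is moved stays moved. The work goes in short steps, Python scripts to look and compute and a tool call to move; the robot and the scene stay as the last step left them, time stands still between calls to the robot, and variables do not carry over. Pictures are saved under pics/ and viewed, at most 18 in all, crops included, and the job is handed in when it is done.

Besides the shell and the picture viewer there is one more tool, called in YAML: its name, and indented under it one key for each argument. carry_out: Moves the arm, as the interface text tells. Its arguments: {"type":"object","properties":{"steps":{"type":"array"},"force":{"type":"number"}},"required":["steps"]}

```bash
mkdir -p pics; ls
python3 - <<'E'
from station import status, imaging, order, env
import cv2
print(status.state()); print(env.finger_overhang)
for n in ("scene","top"):
    print(n,imaging.camera_info(n)); cv2.imwrite(f"pics/{n}0.png",imaging.snapshot(n)[:,:,::-1])
E
```

```text
pics
{'t': 0.0, 'joint_positions': array([-1.41900526e+00,  3.42729072e-01,  1.52500348e+00, -2.38836981e-05,
        1.27541093e+00, -1.45988753e-01]), 'qd': array([ 0.00091391, -0.00076517, -0.00038112,  0.00130727, -0.00025837,
       -0.00066702]), 'joint_torque': array([-2.95026975e-04, -4.33682692e+01, -2.46012533e+01, -2.04577100e-04,
        8.00377456e-03, -1.00771069e-05]), 'position': array([ 0.1539968 , -0.50151141,  0.24462738]), 'tcp_rot': array([ 9.88935544e-01,  1.48343819e-01, -1.36715026e-05, -7.75379781e-04]), 'contact_force': array([-0.12655945, -0.79719772, -0.33596986]), 'wrist_torque': array([ 0.02239094,  0.00571058, -0.00977415]), 'grasp_force': 0.0, 'finger_gap': 1.0039207874615128}
0.014
scene {'fx': 460.49666220390105, 'fy': 460.49666220390105, 'cx': 258.2981599495774, 'cy': 182.88413013471123, 'D': array([-0.13176344,  0.        ,  0.        ,  0.        ,  0.        ]), 'position': array([-0.49696805,  0.51430463,  0.9874415 ]), 'attitude': array([-0.22607628,  0.36655276,  0.77671331, -0.45961399])}
top {'fx': 348.78014333201577, 'fy': 348.78014333201577, 'cx': 257.7859423726096, 'cy': 194.49432866016306, 'D': array([0.03278905, 0.        , 0.        , 0.        , 0.        ]), 'position': array([ 0.38649589, -0.02189547,  1.09602264]), 'attitude': array([-0.04281515,  0.03339449,  0.71236594, -0.69970454])}
```

View pics/scene0.png

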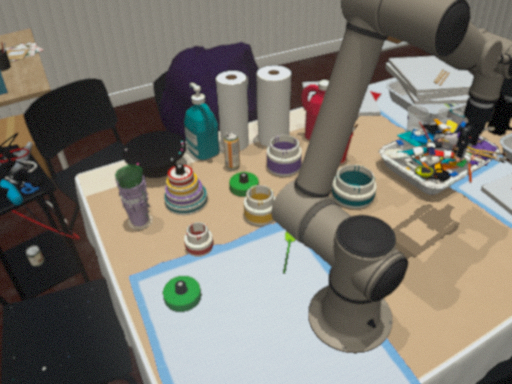

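View pics/top0.png

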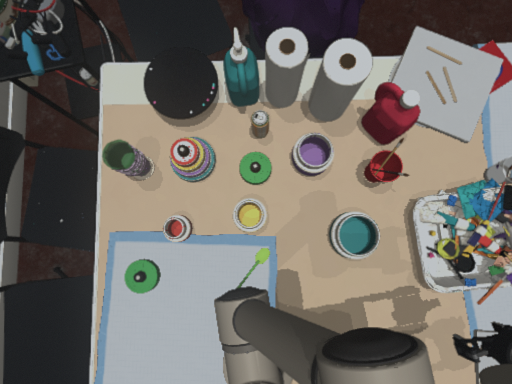

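The pile is at about (190,158) in the top view. The pots are at red (177,228), yellow (250,215), violet (313,153) and teal (355,235), with the cup at (385,165) and the can at (260,123). The green lids at (255,167) and (141,276) are decoys.

```bash
cat > h.py <<'E'
import numpy as np, cv2
from scipy.spatial.transform import Rotation as R
from station import status, imaging, order, env
def ray(n,px):
    c=imaging.camera_info(n); K=np.array([[c['fx'],0,c['cx']],[0,c['fy'],c['cy']],[0,0,1]])
    p=cv2.undistortPoints(np.float64(px).reshape(-1,1,2),K,c['D'])[:,0]
    d=np.c_[p[:,0],-p[:,1],-np.ones(len(p))]
    return c['position'],R.from_quat(c['attitude']).apply(d)
def plane(n,px,z):
    o,d=ray(n,px); return o+d*((z-o[2])/d[:,2])[:,None]
def proj(n,P):
    c=imaging.camera_info(n); K=np.array([[c['fx'],0,c['cx']],[0,c['fy'],c['cy']],[0,0,1]])
    q=R.from_quat(c['attitude']).inv().apply(np.atleast_2d(P)-c['position'])*[1,-1,-1]
    return cv2.projectPoints(q,np.zeros(3),np.zeros(3),K,c['D'])[0][:,0]
def circ(P):
    A=np.c_[2*P[:,:2],np.ones(len(P))]; s=np.linalg.lstsq(A,(P[:,:2]**2).sum(1),rcond=None)[0]
    return s[:2],np.sqrt(s[2]+s[:2]@s[:2])
E
python3 - <<'E'
import cv2
t=cv2.imread('pics/top0.png');s=cv2.imread('pics/scene0.png')
z=lambda a,f:cv2.resize(a,None,fx=f,fy=f,interpolation=cv2.INTER_CUBIC)
cv2.imwrite('pics/c1.png',z(t[110:265,145:405],3)); cv2.imwrite('pics/c2.png',z(s[125:265,155:390],3.3))
E
```

```text
(no output)
```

View pics/c1.png

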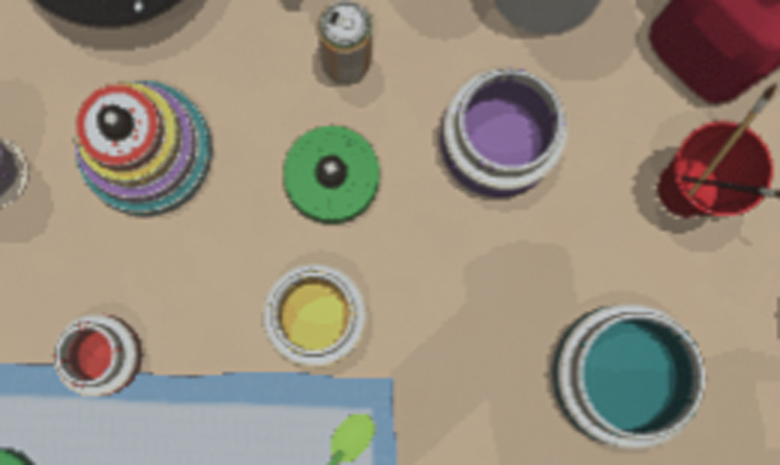

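View pics/c2.png

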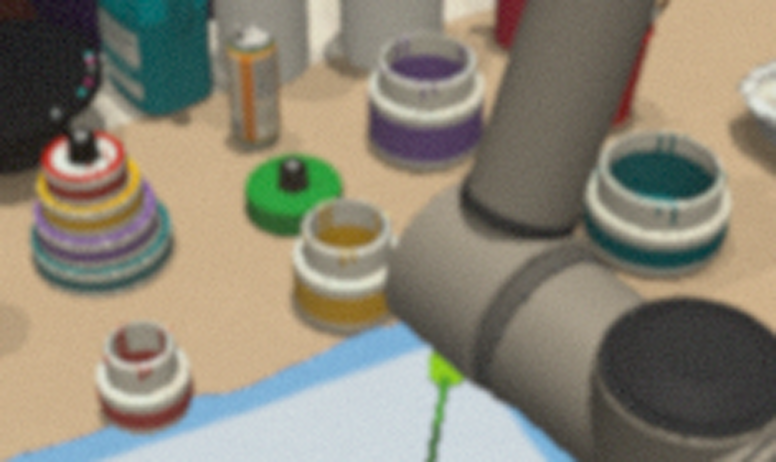

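```bash
cat > m.py <<'E'
from h import *
def comp(mask,seed):
    n,l,s,c=cv2.connectedComponentsWithStats(mask.astype(np.uint8),connectivity=4)
    y,x=int(seed[1]),int(seed[0])
    k=l[y-2:y+3,x-2:x+3]; k=k[k>0]
    if len(k)==0: return None
    return (l==np.bincount(k).argmax()).astype(np.uint8)
def dark(img,seed,f=4,rad=14,th=75):
    x0,y0=int(seed[0]-rad),int(seed[1]-rad)
    g=cv2.resize(img[y0:y0+2*rad,x0:x0+2*rad].max(2),None,fx=f,fy=f,interpolation=cv2.INTER_CUBIC)
    m=comp(g<th,(rad*f,rad*f))
    if m is None: return None
    M=cv2.moments(m,True); return np.array([M['m10']/M['m00']/f-.5+.5/f+x0,M['m01']/M['m00']/f-.5+.5/f+y0]),M['m00']/f/f
def knob(n,img,seed,z,**k):
    r=dark(img,seed,**k)
    return None if r is None else (plane(n,[r[0]],z)[0].round(4),r[0].round(1),round(r[1],1))
E
cat > pots.py <<'E'
from m import *
t=imaging.snapshot('top'); s=imaging.snapshot('scene')
pots=dict(teal=((357,235),.084,.061,.071),violet=((312,152),.104,.051,.061),yellow=((250,215),.092,.041,.051),red=((177,228),.078,.031,.041))
f=4
T=cv2.resize(t,None,fx=3,fy=3,interpolation=cv2.INTER_CUBIC)[330:795,435:1215].copy()
S=cv2.resize(s,None,fx=3,fy=3,interpolation=cv2.INTER_CUBIC)[375:795,465:1170].copy()
for k,(sd,h,r,rb) in pots.items():
    rad=32; x0,y0=sd[0]-rad,sd[1]-rad
    c=cv2.resize(t[y0:y0+64,x0:x0+64],None,fx=f,fy=f,interpolation=cv2.INTER_CUBIC)
    hs=cv2.cvtColor(c,cv2.COLOR_RGB2HSV); 
    m=comp(~((hs[...,1]<55)&(hs[...,2]>125)),(rad*f,rad*f))
    m=cv2.morphologyEx(m,cv2.MORPH_OPEN,np.ones((13,13)))
    cn=max(cv2.findContours(m,0,1)[0],key=cv2.contourArea); hull=cv2.convexHull(cn)[:,0]/f-.5+.5/f+[x0,y0]
    P=plane('top',cv2.convexHull(cn)[:,0]/f-.375+[x0,y0],h); e=cv2.fitEllipse(cn)
    cx=np.array(e[0])/f-.375+[x0,y0]
    q=plane('top',[cx],h)[0]; 
    print(k,'ell',q.round(4),np.array(e[1])/f,'circ',circ(P)[0].round(4),circ(P)[1].round(4))
    a=np.linspace(0,2*np.pi,60); 
    for rr,z in((r,h),(rb,h-.031)):
        C=np.c_[q[0]+rr*np.cos(a),q[1]+rr*np.sin(a),0*a+z]
        for n,I,o in(('top',T,(435,330)),('scene',S,(465,375))):
            cv2.polylines(I,[((proj(n,C)+.5)*3-.5-o).round().astype(int)],True,(255,0,255),1)
cv2.imwrite('pics/o1.png',T[...,::-1]);cv2.imwrite('pics/o2.png',S[...,::-1])
print(knob('top',t,(183,151),.132),knob('scene',s,(180,169),.132))
E
python3 pots.py
```

```text
teal ell [ 0.3744 -0.2954  0.084 ] [37.90384674 39.33827972] circ [ 0.3748 -0.2953] 0.0552
violet ell [ 0.6221 -0.1775  0.104 ] [30.1475544  30.86001205] circ [ 0.6223 -0.1774] 0.0449
yellow ell [0.4391 0.0166 0.092 ] [23.93130684 24.25307465] circ [0.4393 0.0167] 0.0352
red ell [0.4042 0.2384 0.078 ] [16.87689209 17.42699814] circ [0.4042 0.2384] 0.0254
(array([0.6187, 0.1978, 0.132 ]), array([183.4, 150.9]), 79.4) (array([0.6569, 0.2081, 0.132 ]), array([173.5, 163.1]), 211.2)
```

View pics/o1.png

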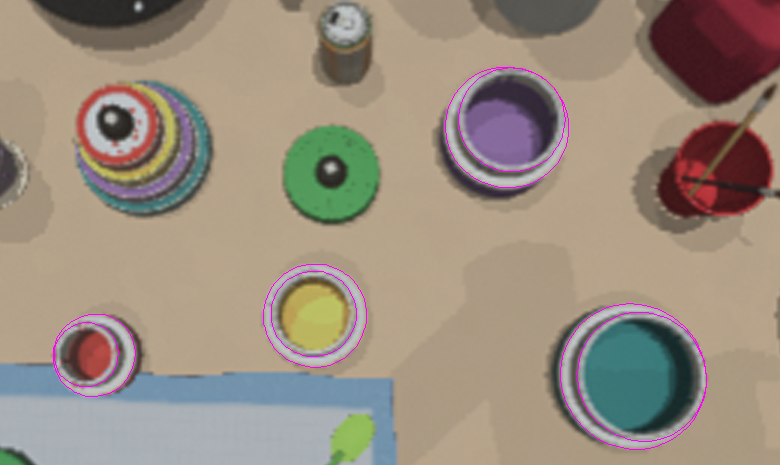

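View pics/o2.png

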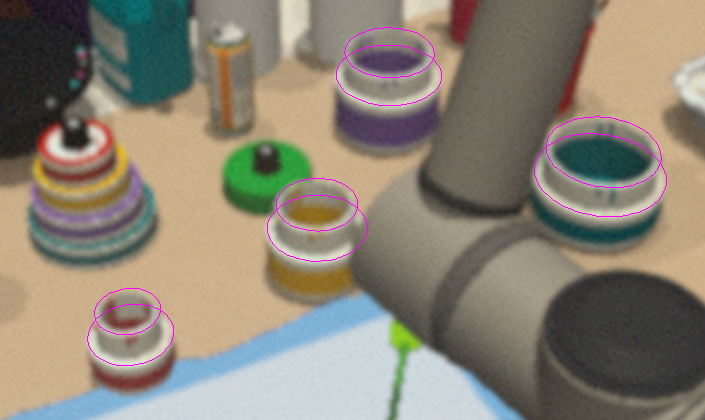

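carry_out:
  steps: [0,0,-18,0,0,0.099,85,0,0,-18,0,0,0.099,85,0,0,-18,0,0,0.099,85,10,-15,0,0,0,0,60,20,-30,0,0,0,0,60,22,-33,0,0,0,0,60,22,-33,0,0,0,0,60,22,-33,0,0,0,0,60,22,-33,0,0,0,0,60,22,-33,0,0,0,0,60,22,-33,0,0,0,0,60,22,-33,0,0,0,0,60]
  force: 40

```text
t: 1.2
position: [0.3384, -0.2239, 0.2994]
tcp_rot: [1.0, 0.0, 0.0, 0.0]
contact_force: [1.3, -0.5, -0.5]
finger_gap: 0.704
grasp_force: 0.0
```

carry_out:
  steps: [22,-33,0,0,0,0,60,22,-33,0,0,0,0,60,22,-33,0,0,0,0,60,22,-33,0,0,0,0,60,22,-33,0,0,0,0,60,22,-33,0,0,0,0,60,22,-33,0,0,0,0,60,22,-33,0,0,0,0,60,22,-33,0,0,0,0,60,22,-33,0,0,0,0,60,22,-33,0,0,0,0,60,22,-33,0,0,0,0,60]

```text
t: 2.2
position: [0.6021, 0.1724, 0.299]
tcp_rot: [1.0, 0.001, -0.0, 0.0]
contact_force: [1.1, 0.1, -0.3]
finger_gap: 0.702
grasp_force: 0.0
```

carry_out:
  steps: [16,-26,20,0,0,0,60,0,0,35,0,0,0,60,0,0,35,0,0,0,60,0,0,20,0,0,0,60,0,0,0,0,0,0,60]

```text
t: 2.62
position: [0.6147, 0.1962, 0.1831]
tcp_rot: [1.0, 0.001, -0.005, 0.001]
contact_force: [-0.7, -0.2, -0.4]
finger_gap: 0.705
grasp_force: 0.0
```

carry_out:
  steps: [0,0,0,0,0,0,60,0,0,0,0,0,0,60]

```text
t: 2.78
position: [0.6184, 0.1965, 0.1912]
tcp_rot: [1.0, 0.0, 0.001, -0.0]
contact_force: [0.0, -0.4, -0.2]
finger_gap: 0.7
grasp_force: 0.0
```

```bash
cat > look.py <<'E'
import sys
from h import *
o=sys.argv[1]; P=[float(v) for v in sys.argv[2:5]]
W=[]
for n in('scene','top'):
    I=imaging.snapshot(n); u,v=proj(n,P)[0].round().astype(int)
    u=np.clip(u,45,466);v=np.clip(v,45,338)
    W.append(cv2.resize(I[v-45:v+45,u-45:u+45],(380,380),interpolation=cv2.INTER_CUBIC)); print(n,'crop origin',u-45,v-45,'x4.22')
cv2.imwrite(f'pics/{o}.png',np.hstack(W)[...,::-1]); s=status.state(); print(s['position'].round(4),s['contact_force'].round(1))
E
python3 look.py l1 .618 .198 .15
```

```text
scene crop origin 135 119 x4.22
top crop origin 137 105 x4.22
[0.6186 0.1965 0.1918] [-0.3 -0.3  0.7]
```

View pics/l1.png

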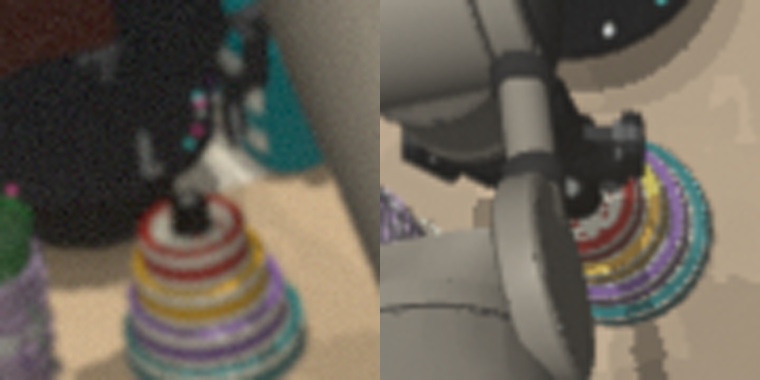

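The scene crop shows the knob at about (180,169). The dark finger shapes up near (192,133) may be off to the right, so I'll check them by projection.

Run:
```python
from m import *
for n in('scene','top'):
    print(n,'tip y+,tip y-',proj(n,[[.6186,.1965+.03,.178],[.6186,.1965-.03,.178],[.6187,.1978,.144],[.6187,.1978,.12]]).round(1).tolist())
s=imaging.snapshot('scene')
for th in(45,60): print(knob('scene',s,(180,169),.132,rad=8,th=th))
I=cv2.resize(s[100:220,120:260],None,fx=5,fy=5,interpolation=cv2.INTER_CUBIC)
I=cv2.convertScaleAbs(I,alpha=2,beta=0)
cv2.imwrite('pics/l2.png',I[...,::-1])
```

```text
scene tip y+,tip y- [[170.2, 159.2], [188.7, 153.5], [180.4, 165.4], [181.4, 171.6]]
top tip y+,tip y- [[168.8, 147.1], [191.2, 146.7], [182.4, 149.9], [184.4, 151.8]]
(array([0.6259, 0.2053, 0.132 ]), array([177.8, 168. ]), 62.4)
(array([0.6259, 0.2048, 0.132 ]), array([178., 168.]), 84.2)
```

View pics/l2.png

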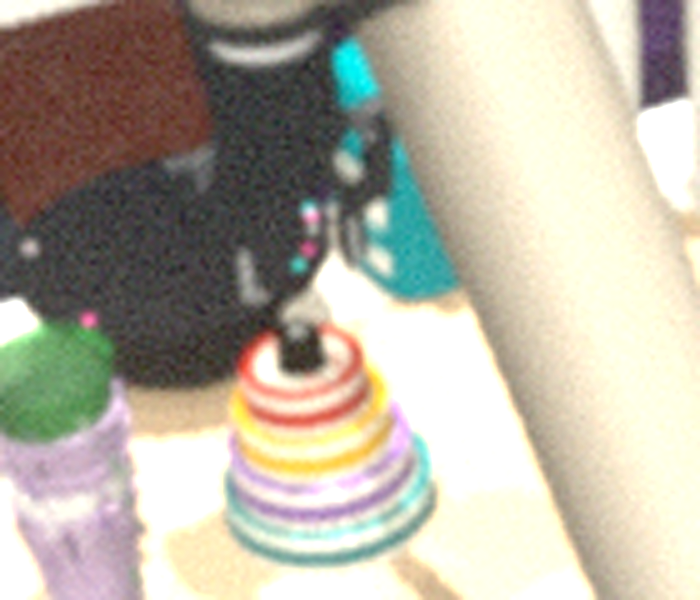

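Fingertips appear at (191,152) and (171,160), straddling the knob at (180,169), which matches the predictions. Descend and grip.

carry_out:
  steps: [0,-1,27,0,0,0,60,0,0,22,0,0,0,60,0,0,5,0,0,0,60,0,0,0,0,0,0,60,0,0,0,0,0,0,20,0,0,0,0,0,0,20,0,0,0,0,0,0,20,0,0,0,0,0,0,20,0,0,0,0,0,0,20,0,0,0,0,0,0,20]

```text
t: 3.77
position: [0.6184, 0.1975, 0.1368]
tcp_rot: [1.0, 0.0, 0.002, -0.0]
contact_force: [0.1, 0.0, 6.9]
finger_gap: 0.31
grasp_force: 39.4
```

carry_out:
  steps: [0,0,-8,0,0,0,20,0,0,-20,0,0,0,20,0,0,-28,0,0,0,20,0,0,-24,0,0,0,20,-14,-2,-5,0,0,0,20,-30,-6,0,0,0,0,20,-35,-7,0,0,0,0,20,-35,-7,0,0,0,0,20,-35,-7,0,0,0,0,20,-35,-7,0,0,0,0,20,-20,-3,0,0,0,0,20,-10,-2,0,0,0,0,20]

```text
t: 4.77
position: [0.4005, 0.2386, 0.2207]
tcp_rot: [1.0, 0.001, -0.001, 0.0]
contact_force: [0.1, 1.2, 0.0]
finger_gap: 0.31
grasp_force: 39.4
```

carry_out:
  steps: [0,0,25,0,0,0,20,0,0,25,0,0,0,20,0,0,20,0,0,0,20,0,0,5,0,0,0,20,0,0,0,0,0,0,20,0,0,0,0,0,0,20]

```text
t: 5.27
position: [0.4044, 0.2384, 0.1459]
tcp_rot: [1.0, 0.0, 0.0, -0.0]
contact_force: [-0.1, 0.0, 0.1]
finger_gap: 0.313
grasp_force: 39.5
```

```bash
python3 look.py l3 .404 .238 .1
python3 - <<'E'
from m import *
t=imaging.snapshot('top')
for rad in(14,): print(knob('top',t,(189,155),.102,rad=rad))
E
```

```text
scene crop origin 151 178 x4.22
top crop origin 126 183 x4.22
[0.4046 0.2386 0.1465] [ 0.5 -0.6 -0.6]
(array([0.6191, 0.1959, 0.102 ]), array([186.4, 153.1]), 72.0)
```

View pics/l3.png

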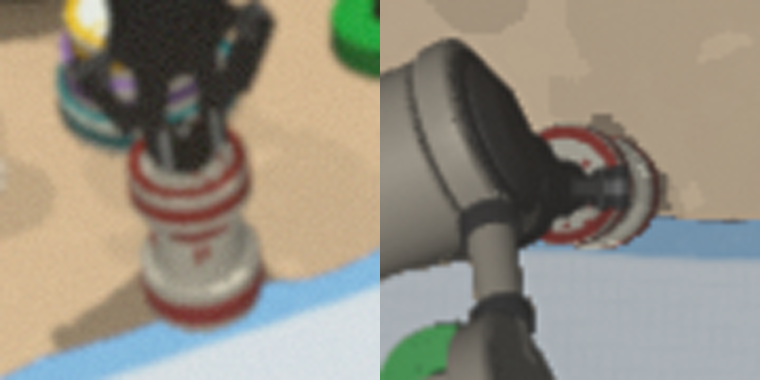

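Red lid hangs held and level over its pot (scene crop about (190,170) over (203,270)). Lowering.

carry_out:
  steps: [0,0,12,0,0,0,20,0,0,10,0,0,0,20,0,0,8,0,0,0,20,0,0,8,0,0,0,20,0,0,5,0,0,0,20,0,0,0,0,0,0,20,0,0,0,0,0,0,20]

```text
t: 6.0
position: [0.4035, 0.2383, 0.1023]
tcp_rot: [1.0, 0.0, -0.0, 0.0]
contact_force: [-0.1, -0.8, -0.2]
finger_gap: 0.309
grasp_force: 39.5
```

carry_out:
  steps: [0,0,3,0,0,0,20,0,0,1,0,0,0,20,0,0,0,0,0,0,60,0,0,0,0,0,0,60,0,0,0,0,0,0,60,0,0,-20,0,0,0,60,0,0,-35,0,0,0,60,0,0,-35,0,0,0,60,25,5,0,0,0,0,60,35,7,0,0,0,0,60,35,7,0,0,0,0,60,35,7,0,0,0,0,60]

```text
t: 7.0
position: [0.5349, 0.2121, 0.1887]
tcp_rot: [1.0, 0.001, 0.0, -0.0]
contact_force: [-0.1, 1.1, -0.0]
finger_gap: 0.704
grasp_force: 0.0
```

carry_out:
  steps: [35,7,0,0,0,0,60,30,6,0,0,0,0,60,20,4,0,0,0,0,60,0,0,0,0,0,0,60,0,0,0,0,0,0,60]

```text
t: 7.42
position: [0.6187, 0.195, 0.1872]
tcp_rot: [1.0, -0.0, -0.001, 0.0]
contact_force: [-0.4, 0.9, 0.5]
finger_gap: 0.705
grasp_force: 0.0
```

```bash
python3 look.py l4 .404 .238 .07
python3 - <<'E'
from m import *
s=imaging.snapshot('scene')
p=proj('scene',[.619,.196,.102])[0]; print(p,[knob('scene',s,p,.102,rad=9,th=t) for t in(60,75)])
E
```

```text
scene crop origin 152 185 x4.22
top crop origin 129 183 x4.22
[0.6175 0.1957 0.1879] [-1.4 -0.6 -0. ]
[182.53741985 175.90136739] [(array([0.6134, 0.2016, 0.102 ]), array([181.5, 177.4]), 51.1), (array([0.6142, 0.2014, 0.102 ]), array([181.5, 177.3]), 64.8)]
```

View pics/l4.png

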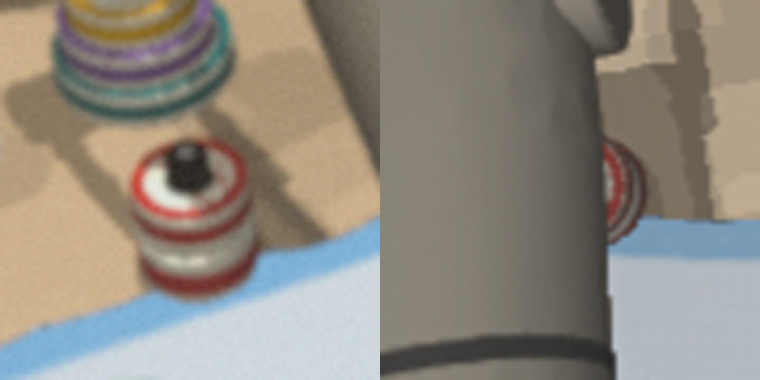

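The red lid is seated level. Next is the yellow lid.

carry_out:
  steps: [0,-1,30,0,0,0,60,0,0,30,0,0,0,60,0,0,15,0,0,0,60,0,0,5,0,0,0,60,0,0,0,0,0,0,60,0,0,0,0,0,0,20,0,0,0,0,0,0,20,0,0,0,0,0,0,20,0,0,0,0,0,0,20,0,0,0,0,0,0,20,0,0,0,0,0,0,20]

```text
t: 8.48
position: [0.6194, 0.1966, 0.1099]
tcp_rot: [1.0, 0.0, 0.002, -0.0]
contact_force: [-0.8, -0.5, 6.1]
finger_gap: 0.31
grasp_force: 39.6
```

carry_out:
  steps: [0,0,-8,0,0,0,20,0,0,-20,0,0,0,20,0,0,-28,0,0,0,20,0,0,-24,0,0,0,20,-10,10,-5,0,0,0,20,-22,22,0,0,0,0,20,-28,28,0,0,0,0,20,-28,28,0,0,0,0,20,-28,28,0,0,0,0,20,-28,28,0,0,0,0,20,-20,20,0,0,0,0,20,-12,12,0,0,0,0,20]

```text
t: 9.48
position: [0.4401, 0.0188, 0.1936]
tcp_rot: [1.0, -0.0, -0.001, 0.0]
contact_force: [0.5, 0.2, -0.8]
finger_gap: 0.304
grasp_force: 39.5
```

carry_out:
  steps: [-4,4,15,0,0,0,20,0,0,15,0,0,0,20,0,0,5,0,0,0,20,0,0,0,0,0,0,20,0,0,0,0,0,0,20]

```text
t: 9.9
position: [0.4389, 0.0164, 0.1586]
tcp_rot: [1.0, 0.001, -0.0, 0.0]
contact_force: [0.5, -1.0, -0.1]
finger_gap: 0.31
grasp_force: 39.5
```

```bash
python3 look.py l5 .439 .017 .12
python3 - <<'E'
from m import *
t=imaging.snapshot('top');s=imaging.snapshot('scene')
for n,I in(('top',t),('scene',s)):
    p=proj(n,[.619,.196,.072])[0]; print(n,p,knob(n,I,p,.072,rad=12))
E
```

```text
scene crop origin 215 140 x4.22
top crop origin 204 169 x4.22
[0.4393 0.0165 0.159 ] [ 1.1  0.1 -0.5]
top [188.55405013 155.40899929] None
scene [183.64171437 183.32495362] (array([0.612 , 0.2009, 0.072 ]), array([183., 185.]), 43.4)
```

View pics/l5.png

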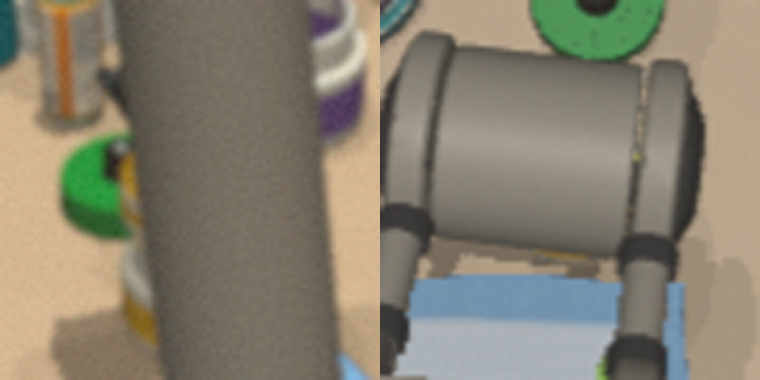

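The arm hides the lid. The TCP is on the measured pot centre, so I'll lower and watch the force.

carry_out:
  steps: [0,0,12,0,0,0,20,0,0,10,0,0,0,20,0,0,8,0,0,0,20,0,0,6,0,0,0,20,0,0,3,0,0,0,20,0,0,0,0,0,0,20,0,0,0,0,0,0,20]

```text
t: 10.68
position: [0.4388, 0.0163, 0.1194]
tcp_rot: [1.0, 0.0, 0.0, 0.0]
contact_force: [0.5, 0.3, -0.9]
finger_gap: 0.312
grasp_force: 39.5
```

carry_out:
  steps: [0,0,3,0,0,0,20,0,0,1,0,0,0,20,0,0,0,0,0,0,20]

```text
t: 10.93
position: [0.4394, 0.0162, 0.1165]
tcp_rot: [1.0, 0.0, 0.001, 0.0]
contact_force: [-3.1, 0.5, 10.5]
finger_gap: 0.309
grasp_force: 40.7
```

carry_out:
  steps: [0,0,0,0,0,0,60,0,0,0,0,0,0,60,0,0,0,0,0,0,60,0,0,-20,0,0,0,60,0,0,-35,0,0,0,60,0,0,-20,0,0,0,60,15,-15,0,0,0,0,60,28,-28,0,0,0,0,60,28,-28,0,0,0,0,60,28,-28,0,0,0,0,60,28,-28,0,0,0,0,60,28,-28,0,0,0,0,60]

```text
t: 11.93
position: [0.5945, 0.173, 0.19]
tcp_rot: [1.0, 0.0, -0.0, 0.0]
contact_force: [1.6, -1.2, 0.5]
finger_gap: 0.706
grasp_force: 0.0
```

carry_out:
  steps: [16,-16,0,0,0,0,60,6,-8,0,0,0,0,60,0,0,0,0,0,0,60,0,0,0,0,0,0,60]

```text
t: 12.27
position: [0.6151, 0.1955, 0.1894]
tcp_rot: [1.0, 0.001, -0.001, 0.0]
contact_force: [-0.0, -0.6, -0.2]
finger_gap: 0.704
grasp_force: 0.0
```

```bash
cat > k.py <<'E'
import sys
from m import *
P=[float(v) for v in sys.argv[1:4]]
for n in('top','scene'):
    I=imaging.snapshot(n); p=proj(n,P)[0]; print(n,p,[knob(n,I,p,P[2],rad=9,th=t) for t in(60,75)])
E
python3 look.py l6 .439 .017 .08; python3 k.py .617 .196 .072; python3 k.py .439 .017 .108
```

```text
scene crop origin 215 151 x4.22
top crop origin 204 169 x4.22
[0.6149 0.1947 0.1901] [-0.9  0.6  0.1]
top [188.55218879 156.06580775] [None, None]
scene [183.86892723 183.67060358] [(array([0.6126, 0.2004, 0.072 ]), array([183.1, 184.9]), 49.2), (array([0.6135, 0.2003, 0.072 ]), array([183. , 184.7]), 61.2)]
top [248.71884908 213.81401823] [None, None]
scene [260.02373398 188.51220543] [None, None]
```

View pics/l6.png

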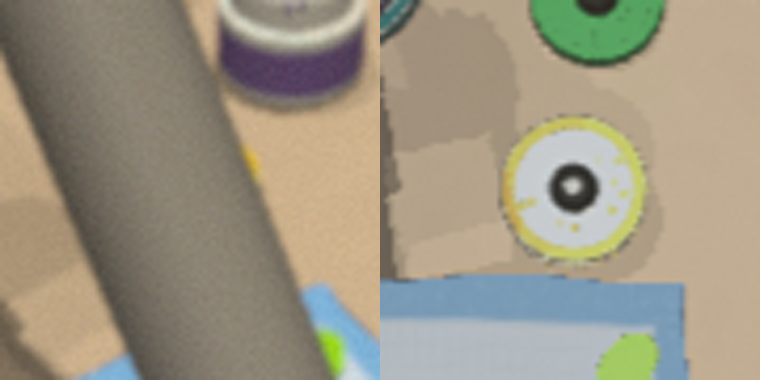

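Yellow looks centred on its pot (top view). Now the violet lid.

carry_out:
  steps: [3,0,30,0,0,0,60,0,0,32,0,0,0,60,0,0,30,0,0,0,60,0,0,14,0,0,0,60,0,0,5,0,0,0,60,0,0,0,0,0,0,60,0,0,0,0,0,0,20,0,0,0,0,0,0,20,0,0,0,0,0,0,20,0,0,0,0,0,0,20,0,0,0,0,0,0,20,0,0,0,0,0,0,20]

```text
t: 13.57
position: [0.6196, 0.1955, 0.0811]
tcp_rot: [1.0, 0.0, 0.002, -0.0]
contact_force: [-0.5, -1.2, 6.6]
finger_gap: 0.31
grasp_force: 39.3
```

carry_out:
  steps: [0,0,-8,0,0,0,20,0,0,-20,0,0,0,20,0,0,-32,0,0,0,20,0,0,-35,0,0,0,20,0,0,-24,0,0,0,20,0,14,-6,0,0,0,20,0,28,0,0,0,0,20,0,38,0,0,0,0,20,0,38,0,0,0,0,20,0,38,0,0,0,0,20,0,38,0,0,0,0,20,0,38,0,0,0,0,20]

```text
t: 14.57
position: [0.6175, -0.0389, 0.2033]
tcp_rot: [1.0, 0.0, -0.001, -0.0]
contact_force: [0.1, 0.1, -0.7]
finger_gap: 0.309
grasp_force: 39.5
```

carry_out:
  steps: [1,38,0,0,0,0,20,1,38,0,0,0,0,20,0,35,0,0,0,0,20,0,20,0,0,0,0,20,0,10,10,0,0,0,20,0,0,15,0,0,0,20,0,0,5,0,0,0,20,0,0,0,0,0,0,20,0,0,0,0,0,0,20]

```text
t: 15.32
position: [0.6205, -0.1765, 0.1736]
tcp_rot: [1.0, 0.001, -0.001, -0.0]
contact_force: [-0.3, 0.5, -1.7]
finger_gap: 0.309
grasp_force: 39.6
```

```bash
python3 look.py l7 .622 -.177 .12;python3 k.py .617 .196 .042
```

```text
scene crop origin 239 93 x4.22
top crop origin 271 103 x4.22
[ 0.6212 -0.1767  0.1749] [-0.3 -0.4 -1.6]
top [190.61928309 158.1835814 ] [None, None]
scene [184.94871171 190.90847548] [None, (array([0.6118, 0.1987, 0.042 ]), array([184.7, 192.1]), 41.2)]
```

View pics/l7.png

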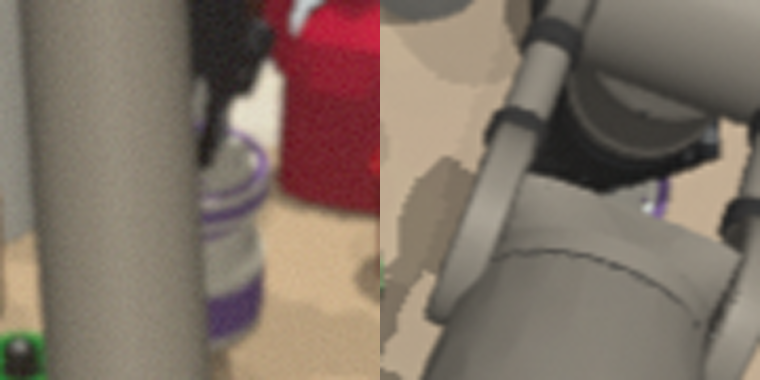

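The held violet lid's right edge lines up with the pot's right edge (both near crop column 265). Lowering.

carry_out:
  steps: [1,1,12,0,0,0,20,0,0,10,0,0,0,20,0,0,8,0,0,0,20,0,0,7,0,0,0,20,0,0,4,0,0,0,20,0,0,2,0,0,0,20,0,0,0,0,0,0,20]

```text
t: 16.1
position: [0.6216, -0.1785, 0.1306]
tcp_rot: [1.0, 0.0, -0.0, -0.0]
contact_force: [0.3, 0.1, -1.8]
finger_gap: 0.308
grasp_force: 39.6
```

carry_out:
  steps: [0,0,3,0,0,0,20,0,0,1,0,0,0,20,0,0,0,0,0,0,20]

```text
t: 16.35
position: [0.6223, -0.1788, 0.1295]
tcp_rot: [1.0, 0.0, 0.001, 0.001]
contact_force: [-3.8, 0.9, 7.5]
finger_gap: 0.309
grasp_force: 40.5
```

carry_out:
  steps: [0,0,0,0,0,0,60,0,0,0,0,0,0,60,0,0,0,0,0,0,60,0,0,-20,0,0,0,60,0,0,-30,0,0,0,60,0,-14,-20,0,0,0,60,0,-28,0,0,0,0,60,0,-38,0,0,0,0,60,0,-38,0,0,0,0,60,0,-38,0,0,0,0,60,0,-38,0,0,0,0,60,0,-38,0,0,0,0,60]

```text
t: 17.35
position: [0.6214, 0.0552, 0.1973]
tcp_rot: [1.0, 0.0, 0.0, 0.0]
contact_force: [0.3, -0.6, 0.3]
finger_gap: 0.698
grasp_force: 0.0
```

carry_out:
  steps: [-1,-38,0,0,0,0,60,-1,-38,0,0,0,0,60,-1,-35,0,0,0,0,60,0,-20,0,0,0,0,60,0,-8,0,0,0,0,60,0,0,0,0,0,0,60,0,0,0,0,0,0,60]

```text
t: 17.93
position: [0.6186, 0.1917, 0.197]
tcp_rot: [1.0, 0.0, -0.0, 0.0]
contact_force: [-0.0, 0.1, -0.2]
finger_gap: 0.706
grasp_force: 0.0
```

```bash
python3 look.py l8 .622 -.177 .1;python3 k.py .617 .194 .042; python3 k.py .622 -.177 .12
```

```text
scene crop origin 239 98 x4.22
top crop origin 270 105 x4.22
[0.6188 0.1907 0.1972] [ 0.1 -0.1  0.1]
top [191.26883528 158.17150045] [None, (array([0.618 , 0.1931, 0.042 ]), array([191.6, 157.8]), 71.2)]
scene [185.52723146 190.71310518] [(array([0.6123, 0.1983, 0.042 ]), array([184.8, 192. ]), 43.9), (array([0.6132, 0.1979, 0.042 ]), array([184.8, 191.8]), 56.8)]
top [315.76630413 148.07264067] [(array([ 0.6195, -0.1777,  0.12  ]), array([316. , 148.9]), 61.1), (array([ 0.6201, -0.1779,  0.12  ]), array([316.1, 148.7]), 71.0)]
scene [284.33632484 138.03825283] [(array([ 0.615 , -0.1733,  0.12  ]), array([284.5, 139.3]), 24.9), (array([ 0.6156, -0.1739,  0.12  ]), array([284.5, 139.2]), 33.8)]
```

View pics/l8.png

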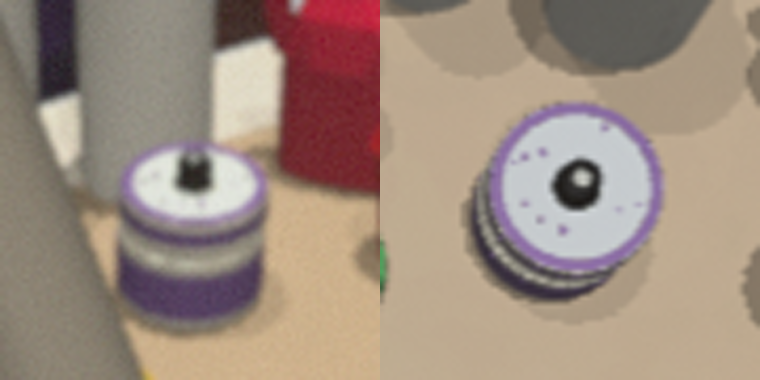

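Violet is seated level on its pot. Now the teal lid.

carry_out:
  steps: [0,-2,30,0,0,0,60,0,0,35,0,0,0,60,0,0,35,0,0,0,60,0,0,30,0,0,0,60,0,0,14,0,0,0,60,0,0,5,0,0,0,60,0,0,0,0,0,0,60,0,0,0,0,0,0,20,0,0,0,0,0,0,20,0,0,0,0,0,0,20,0,0,0,0,0,0,20,0,0,0,0,0,0,20]

```text
t: 19.23
position: [0.6197, 0.1946, 0.0502]
tcp_rot: [1.0, 0.0, 0.002, -0.0]
contact_force: [-0.7, -0.8, 6.8]
finger_gap: 0.31
grasp_force: 39.3
```

carry_out:
  steps: [0,0,0,0,0,0,20,0,0,0,0,0,0,20,0,0,-8,0,0,0,20,0,0,-20,0,0,0,20,0,0,-32,0,0,0,20,0,0,-35,0,0,0,20,0,0,-35,0,0,0,20,0,0,-30,0,0,0,20,0,0,-15,0,0,0,20]

```text
t: 19.98
position: [0.6195, 0.1948, 0.2287]
tcp_rot: [1.0, 0.0, 0.003, -0.001]
contact_force: [1.3, -0.5, -0.6]
finger_gap: 0.314
grasp_force: 39.5
```

carry_out:
  steps: [-8,16,0,0,0,0,20,-14,28,0,0,0,0,20,-17,34,0,0,0,0,20,-17,34,0,0,0,0,20,-17,34,0,0,0,0,20,-17,34,0,0,0,0,20,-17,34,0,0,0,0,20,-17,34,0,0,0,0,20,-17,34,0,0,0,0,20,-17,34,0,0,0,0,20,-17,34,0,0,0,0,20,-17,34,0,0,0,0,20]

```text
t: 20.98
position: [0.4255, -0.1908, 0.2238]
tcp_rot: [1.0, 0.001, 0.0, 0.0]
contact_force: [-0.1, 0.2, -0.9]
finger_gap: 0.307
grasp_force: 39.6
```

carry_out:
  steps: [-17,34,0,0,0,0,20,-17,34,0,0,0,0,20,-12,24,0,0,0,0,20,-7,14,15,0,0,0,20,0,0,30,0,0,0,20,0,0,25,0,0,0,20,0,0,5,0,0,0,20,0,0,0,0,0,0,20,0,0,0,0,0,0,20]

```text
t: 21.73
position: [0.3744, -0.2959, 0.1493]
tcp_rot: [1.0, 0.001, 0.0, 0.0]
contact_force: [-0.4, -0.3, -0.6]
finger_gap: 0.31
grasp_force: 39.6
```

```bash
python3 look.py l9 .375 -.295 .1; python3 k.py .439 .017 .108;python3 k.py .404 .238 .094
```

```text
scene crop origin 311 126 x4.22
top crop origin 315 190 x4.22
[ 0.3748 -0.2963  0.15  ] [-0.5 -0.5 -0.5]
top [248.71884908 213.81401823] [None, None]
scene [260.02373398 188.51220543] [(array([0.4332, 0.0206, 0.108 ]), array([259.9, 190. ]), 40.2), (array([0.4333, 0.0196, 0.108 ]), array([260.2, 189.8]), 53.2)]
top [171.95233398 227.71440042] [None, None]
scene [196.57390921 224.10343467] [(array([0.3966, 0.2414, 0.094 ]), array([196.5, 226.1]), 30.9), (array([0.3987, 0.2412, 0.094 ]), array([196.2, 225.7]), 54.8)]
```

View pics/l9.png

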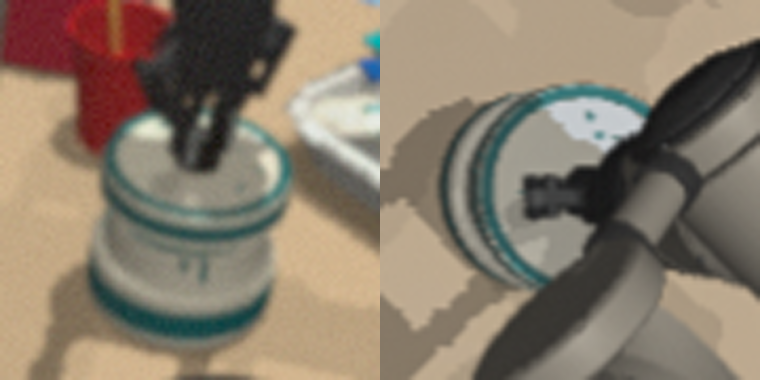

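The teal lid is level over its pot, and the axes line up along the camera's lean. Lowering.

carry_out:
  steps: [0,-1,12,0,0,0,20,0,0,10,0,0,0,20,0,0,8,0,0,0,20,0,0,6,0,0,0,20,0,0,3,0,0,0,20,0,0,0,0,0,0,20]

```text
t: 22.53
position: [0.3738, -0.2947, 0.1089]
tcp_rot: [1.0, 0.0, -0.0, -0.0]
contact_force: [0.3, 0.1, -1.7]
finger_gap: 0.309
grasp_force: 39.7
```

carry_out:
  steps: [0,0,2,0,0,0,20,0,0,1,0,0,0,20,0,0,0,0,0,0,20]

```text
t: 22.78
position: [0.3742, -0.295, 0.108]
tcp_rot: [1.0, 0.0, 0.001, 0.001]
contact_force: [-3.5, 3.9, 12.7]
finger_gap: 0.306
grasp_force: 41.0
```

Contact came at the expected height. Releasing and retreating towards the start pose.

carry_out:
  steps: [0,0,0,0,0,0,60,0,0,0,0,0,0,60,0,0,0,0,0,0,60,0,0,-20,0,0,0,60,0,0,-35,0,0,0,60,0,0,-35,0,0,0,60,0,0,-35,0,0,0,60,-25,25,-10,0,0,0,60,-28,28,0,0,0,0,60,-28,28,0,0,0,0,60,-28,28,0,0,0,0,60,-28,28,0,0,0,0,60]

```text
t: 23.78
position: [0.2356, -0.4329, 0.2416]
tcp_rot: [1.0, 0.001, 0.0, 0.0]
contact_force: [0.5, -0.1, 0.5]
finger_gap: 0.7
grasp_force: 0.0
```

carry_out:
  steps: [-28,28,0,0,0,0,60,-28,28,0,0,0,0,60,-10,10,0,0,0,0,60,0,0,0,0,0,0,60,0,0,0,0,0,0,60]

```text
t: 24.2
position: [0.1709, -0.4977, 0.2409]
tcp_rot: [1.0, -0.0, 0.0, -0.001]
contact_force: [-0.2, -0.9, -0.8]
finger_gap: 0.703
grasp_force: 0.0
```

Run:
```python
from m import *
t=imaging.snapshot('top');s=imaging.snapshot('scene')
z=lambda a:cv2.resize(a,(390,300),interpolation=cv2.INTER_CUBIC)
W=np.vstack([np.hstack([z(t[190:290,290:420]),z(s[150:250,200:330])]),np.hstack([z(t[140:240,140:270]),z(s[125:225,310:440])])])
cv2.imwrite('pics/f.png',W[...,::-1])
for k,P in dict(teal=(.3746,-.2953,.1),violet=(.6222,-.1775,.12),yellow=(.4392,.0167,.108),red=(.4042,.2384,.094)).items():
    print(k,[(r[0][:2]-P[:2]).round(4) if (r:=knob(n,I,proj(n,P)[0],P[2],rad=9)) else None for n,I in(('top',t),('scene',s))])
print(status.state()['position'],status.state()['contact_force'])
```

```text
teal [array([0.0003, 0.0022]), array([-0.0054,  0.0056])]
violet [array([-0.0021, -0.0005]), array([-0.0066,  0.0035])]
yellow [None, array([-0.0051,  0.004 ])]
red [None, array([-0.0052,  0.0028])]
[ 0.17207982 -0.49685847  0.24118746] [-0.59722922 -0.79979171  0.18706139]
```

View pics/f.png

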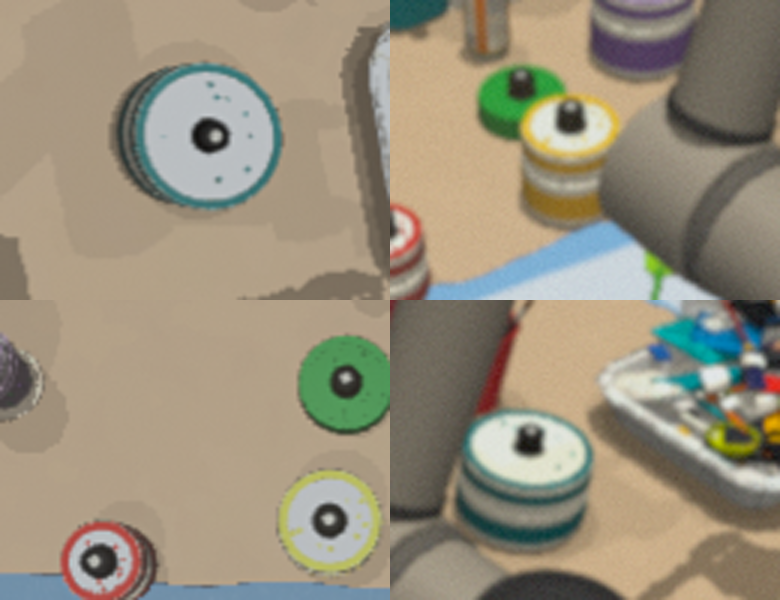

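All four lids sit level on their own pots in both views, and the arm is clear. Handing in.

```bash
python3 -c "
from station import order
print(order.sign_off())"
```

```text
the job is handed in; nothing more can be done
None
```

I put all four lids on their matching pots and handed the job in at about 24 s. In the last pictures they sat level and centred with the arm clear, but the hand-in gave no verdict.

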